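# Catch-tray ball into the glazing dish, quarter turn in hand

### The arm

A 6-joint arm with a two-finger parallel gripper is mounted at the origin on the work surface. World frame = base frame: x ahead of the robot, y to its left, z up, the work surface at z = 0. Lengths are in m, angles in rad, forces in N, time in s.
With the tool pointing down it reaches from about 0.35 to 0.775 m from the base axis. Payload 5.5 kg.
Tool frame: the origin (TCP) lies at the very end of the fingers, on their centre line; the grasp point (between the pads) lies 19 mm behind it; z points along the fingers, y is the line along which they close (so a half turn about z gives the same grasp; the last joint's range is limited). The gripper opens to 85 mm and grips with 20 to 120 N. Pads are 22 mm wide; open, the fingers measure 114 mm over their backs; the gripper's body (76 mm by 85 mm) begins 54 mm behind the grasp point. The pads swing forward as they close: fully open they stand 13 mm farther back than shut.
Start: joints at [1.182, 0.313, 0.046, 1.304, 0, 1.431], TCP at [0.142, 0.557, 0.231] pointing down, gripper open.
Joint ranges: [-2.76, 2.76], [-0.86, 1.69], [-1.03, 1.26], [-2.2, 2.34], [-1.47, 1.5], [-3.14, 3.14]. Speed limits (rad/s): [2.57, 2.57, 3.14, 3.14, 3.14, 3.14].

### API

Orientations are given as a unit quaternion [w, x, y, z].
In Python, from workcell import env, cams, ticket, spotter gives the robot as it stands.
- The arm moves only by the tool jog_arm, never from a script. Its argument "increments" is a list that holds one entry, the list of rows, each a list of 7 numbers: the shift along the tool's x, y, z in units of 0.25 m (1.0 is 0.25 m), then the turn, a rotation vector about the tool's x, y, z in units of 180 degrees (1.0 is 180 degrees), then the closure in counts, from 0 (fully open) to 255 (shut). A call has 1 to 20 rows; each row shifts and turns the commanded pose from where the row before left it, along the tool's axes as they then stand; what a row does not reach is not made up. A row lasts 1/10 s, in which the tool goes at most 50 mm and 8.59 degrees, less where a joint would pass 70% of its speed; a pose out of reach is approached as far as the arm can. A call with a number of a shift or a turn outside -1 to 1 is refused whole. A call with a gripper value outside its range is refused whole. The fingers move at their own pace and stop on an object; "force" is the grip in N (left out, the last holds). Time passes only in rows, so rows that do not move let the fingers close. It gives the time, the measured TCP pose, the force, the opening and the grip force at its end, in the units of the state.
- env.get_state(): the state, without advancing time (a new reading comes with each control period).
- cams.read_camera(name): name is "scene" or "top"; returns a dict with "pixels" (400x640x3 uint8, red, green, blue), "fx", "fy", "cx", "cy" (pixels), "xyz" and "attitude" of the camera in the world. Camera axes: x right, y down, z forward; pixel columns grow to the right and rows downward; lengths in m; the calibration is good to about 2 mm. A picture is of the moment at which its call begins. There is no depth.
- ticket.hand_in(): hands the job in; it is judged then, once.
Trained networks look in the newest picture that a camera, given by its name, has taken for a name from the list of things; names that differ only in an ending like _2 or _b are one class to them, and where a whole thing is asked for, a point or a joint stands for the part that bears it (a point fixed in the world has none). Each returns a list of dicts, best first, with "conf" (0 to 1); they miss things now and then, are a little off and sometimes report something else, mostly with a low value. They report only what shows in the picture. A call takes as long as a camera call. They do not tell look-alikes from the thing itself.
- spotter.find_in(target, camera): "uv" ([column, row] in pixels, amid what is visible of it).
- spotter.cut_out(target, camera): "region" (400x640 bool, what is visible of it) and "uv" ([column, row] in pixels, amid what is visible of it).
- spotter.landmark_of(target, camera): "uv" ([column, row] in pixels: a listed point, or the origin of a listed thing).
The state is a dict: "clock": time; "joint_pos": joint angles; "qvel": joint speeds; "tau": joint torques, N m; "tcp_pos": TCP position; "orientation": TCP orientation; "wrist_force": force on the tool from outside, world axes, zero at the start; "ft_torque": the same for the moment, N m; "finger_gap": finger opening in m; "grip_force": force on a finger pad.
Only numpy, scipy, OpenCV 4.12 (cv2) and the standard library are available. Lean on these libraries where they do the work, as an engineer would, in place of code of your own. Each camera call takes 0.05 s, during which the arm holds its last target. There are 200 camera calls.

### The job

A finished clay ball lies with two other shapes in the catch tray of the bead press. Set just the ball gently in the white dished plate, then take the plate by its upright grip fin, lift it straight up about 10 cm off its square tile and turn it a quarter turn (either way) from how it stands now, so that another side of the ball can be glazed. Keep the plate level and over the tile, and the ball in its middle, disturb nothing else, and finish holding the plate still in the air: do not put it down or let go.

Things in the scene. Friction and masses are not known exactly. Their poses are not given: they have to be found in the camera images.
- press: green bead press with its aluminium catch tray (one fixed body). Origin: on the bench under the tray's centre. Tray 260 (x) x 160 (y) mm, floor 4 mm thick, walls 18 mm high over the bench. The press, 220 mm high, stands on the +y side, 126 mm from the tray's centre line; a low chute reaches to 80 mm from it. Three clay shapes stand along the tray's x, about 80 mm apart, in any order
- ball: the terracotta ball, 40 mm across, about 70 g, in the catch tray at the start. It rolls, so use point ball_center. On a flat surface it stays put unless pushed
- ball_center (a point): centre of the ball; 24 mm over the bench while in the tray (20 mm over the tray floor)
- barrel: terracotta upright cylinder, 36 mm across, 36 mm high, in the catch tray; leave alone. Origin: centre of its underside
- drop: terracotta pointed drop, 40 mm across, 45 mm high, in the catch tray; leave alone. Origin: centre of its underside
- tile: square grey kiln tile, 150 x 150 x 15 mm, fixed on the bench. Origin: centre of its underside. The plate stands on its middle at the start with the axes of plate and tile parallel
- dish: white dished plate, round, 132 mm across, 26 mm high, about 220 g, on the tile. Origin: centre of its underside; grip fin on its -x side. Its hollow is a cone sloping 16 degrees from the rim (60 mm from the axis, 20 mm over the underside) to a flat middle (10 mm radius, 6 mm over the underside): a ball let go in it rolls to the middle, its centre then 26 mm over the underside
- fin (a point): grip point on the plate's fin, 88 mm from the plate's axis on its -x side, 42 mm over its underside. The fin is an upright slab fixed to the rim: 12 mm thick (along the plate's y), 63 to 107 mm from the axis, 10 to 60 mm over the underside. Pinch it from above across its thickness, firmly (about 50 N): the plate's weight acts about 80 mm from this point
- jar: bystander: glass jar, 64 mm across, 100 mm high. Origin: centre of its underside
- bowl: bystander: blue bowl, 110 mm across, 55 mm high. Origin: centre of its underside
- cup: bystander: white cup, 72 mm across, 60 mm high. Origin: centre of its underside
- plate: bystander: flat unglazed plate without a fin, 160 mm across, 14 mm high. Origin: centre of its underside
- brush: bystander: brush about 190 mm long lying on the bench along its x. Origin: about its middle
Not all that is in view belongs to the job. What is shaped like the ball but black or green is not meant. Leave any orange look-alike of the dish alone.

How it is judged:
On the way, in this order (a step that is already met when the one before it is completed fails the run):
1. the ball lies let go in the middle of the plate, the plate still on its tile (horizontal distance between ball_center and dish below 0.022 m and z of ball_center in the frame of dish between 0 and 0.06 m and contact force between the fingers and ball below 0.05 N and linear speed of ball below 0.06 m/s and z of dish in the frame of tile below 0.03 m), for 0.3 s.
2. the plate is lifted off the tile with the ball in its middle (z of dish in the frame of tile above 0.055 m and horizontal distance between ball_center and dish below 0.03 m and z of ball_center in the frame of dish between 0 and 0.06 m and contact force between the fingers and dish above 0.5 N), for 0.2 s.
At the end, for the whole second after the job is handed in: For the last second the fingers hold the plate by its fin, still, 65 mm or more over the tile, centred on it within 50 mm, a quarter turn (within 12 degrees, either way) from its start, level within 8 degrees; the ball rests in it, not touched by the fingers, within 22 mm of its centre (z of dish in the frame of tile above 0.08 m and horizontal distance between dish and tile below 0.05 m and angle between dish's own z axis and vertical below 0.14 rad and angle between the x axis of dish and the y axis of tile, either way round below 0.21 rad and horizontal distance between ball_center and dish below 0.022 m and z of ball_center in the frame of dish between 0 and 0.06 m and contact force between the fingers and ball below 0.05 N and contact force between the fingers and dish above 0.5 N and contact force between dish and tile below 0.05 N and linear speed of dish below 0.03 m/s and linear speed of ball below 0.04 m/s and angular speed of dish below 0.15 rad/s); the arm keeps its last pose, push and grip.
It fails at once if the ball rolls far from the middle of the lifted plate (more than 35 mm) (z of dish in the frame of tile above 0.03 m and horizontal distance between ball_center and dish above 0.035 m).
It fails at once if the plate is tipped more than 17 degrees (angle between dish's own z axis and vertical above 0.3 rad).
It fails at once if the ball is dropped or thrown (moves faster than 0.9 m/s out of the fingers, a fall of some 4 cm) (linear speed of ball above 0.9 m/s and contact force between the fingers and ball below 0.05 N).
It fails at once if another shape in the catch tray is moved more than 25 mm (distance of any of barrel, drop from where it was at the start of the episode above 0.025 m).
It fails at once if a bystander (jar, bowl, cup, flat plate, brush) is moved more than 25 mm (distance of any of jar, bowl, cup, plate, brush from where it was at the start of the episode above 0.025 m).
It also fails if it takes over 64 s, if anything falls off the work surface, if the arm or the gripper's body presses on something with over 40 N, if the wrist force passes 120 N, or if a joint passes its speed limit or range.

## Working session

There is one attempt and no reset: what is moved stays moved. The work goes in short steps, Python scripts to look and compute and a tool call to move; the robot and the scene stay as the last step left them, time stands still between calls to the robot, and variables do not carry over. Pictures are saved under pics/ and viewed, at most 10 in all, crops included, and the job is handed in when it is done.

Besides the shell and the picture viewer there is one more tool, called in YAML: its name, and indented under it one key for each argument. jog_arm: Moves the arm, as the interface text tells. Shifts and turns lie within -1 to 1; 1 stands for 0.25 m of shift or 180 degrees of turn. Its arguments: {"type":"object","properties":{"increments":{"type":"array"},"force":{"type":"number"}},"required":["increments"]}

```bash
mkdir -p pics; cat > h.py <<'E'
import numpy as np,cv2
from workcell import env,cams,ticket,spotter
from scipy.spatial.transform import Rotation as R
def rot(a):
    a=np.array(a)
    return a if a.shape==(3,3) else R.from_quat(a[[1,2,3,0]]).as_matrix()
def ray(c,uv,z):
    d=rot(c["attitude"])@np.array([(uv[0]-c["cx"])/c["fx"],(uv[1]-c["cy"])/c["fy"],1])
    p=np.array(c["xyz"]); return p+d*(z-p[2])/d[2]
def proj(c,p):
    q=rot(c["attitude"]).T@(np.array(p)-c["xyz"]); return [c["fx"]*q[0]/q[2]+c["cx"],c["fy"]*q[1]/q[2]+c["cy"]]
def save(n,c): cv2.imwrite(f"pics/{n}.png",c["pixels"][:,:,::-1])
E
python3 - <<'E'
from h import *
np.set_printoptions(precision=3,suppress=True)
for n in("top","scene"):
    c=cams.read_camera(n);save(n+"0",c);print(n,c["xyz"],c["attitude"],c["fx"])
    for t,z in(("ball_center",.024),("dish",.015),("fin",.057),("tile",0),("barrel",.004),("drop",.004),("press",0),("jar",0),("bowl",0),("cup",0),("plate",0),("brush",0)):
        for r in spotter.landmark_of(t,n)[:3]: print(t,round(r["conf"],2),np.array(r["uv"]),ray(c,r["uv"],z)[:2])
print(env.get_state())
E
```

```text
top [ 0.388 -0.047  1.278] [ 0.043 -0.7    0.711 -0.041] 499.41327303714763
ball_center 0.65 [205.  181.2] [0.588 0.234]
ball_center 0.49 [189.9 139.3] [0.698 0.274]
dish 0.96 [201.  312.6] [0.26  0.243]
dish 0.95 [370.8 185.7] [ 0.571 -0.188]
fin 0.81 [355.5 212.9] [ 0.498 -0.144]
fin 0.62 [226.6 343.7] [0.19  0.171]
fin 0.48 [298.2 270.2] [ 0.361 -0.001]
barrel 0.6 [206.3 213.2] [0.508 0.234]
drop 0.47 [212.4 239.4] [0.441 0.218]
press 0.6 [207.  212.8] [0.51  0.234]
jar 0.89 [294.   98.5] [0.809 0.006]
bowl 0.72 [361.2 105.1] [ 0.788 -0.17 ]
cup 0.58 [297.7 269.3] [0.362 0.002]
plate 0.89 [429.1 276.9] [ 0.338 -0.33 ]
brush 0.97 [444.2 203.5] [ 0.524 -0.377]
scene [1.087 0.177 0.928] [-0.171  0.528  0.792 -0.255] 451.49818244945965
ball_center 0.81 [429.8 281.3] [0.587 0.232]
ball_center 0.8 [432.2 330.4] [0.694 0.264]
ball_center 0.62 [372.7 253.1] [0.569 0.093]
dish 0.81 [269.8 216. ] [ 0.562 -0.173]
dish 0.72 [440.3 230.7] [0.443 0.222]
dish 0.63 [464.2 178.7] [0.262 0.241]
fin 0.83 [292.  187.3] [ 0.489 -0.144]
fin 0.71 [453.1 143.4] [0.193 0.186]
barrel 0.85 [436.2 259.6] [0.517 0.233]
drop 0.52 [440.5 230. ] [0.433 0.222]
press 0.94 [436.1 255. ] [0.502 0.23 ]
bowl 0.82 [227.4 302.1] [ 0.794 -0.163]
cup 0.76 [366.4 179.4] [0.351 0.004]
plate 0.71 [227.4 302.1] [ 0.794 -0.163]
plate 0.61 [262.2 135.8] [ 0.315 -0.321]
brush 0.61 [208.2 183.5] [ 0.523 -0.373]
brush 0.55 [427.8 287.9] [0.592 0.233]
brush 0.41 [363.6 180.8] [ 0.358 -0.001]
{'clock': 1.3, 'joint_pos': array([ 1.182,  0.313,  0.046,  1.304, -0.   ,  1.431]), 'qvel': array([-0.002,  0.002,  0.001, -0.001, -0.   , -0.   ]), 'tau': array([  0.   , -48.047,  29.881,   0.001,  -0.   ,   0.   ]), 'tcp_pos': array([0.142, 0.557, 0.231]), 'orientation': array([0.   , 0.124, 0.992, 0.   ]), 'wrist_force': array([0.458, 0.272, 0.144]), 'ft_torque': array([ 0.02 , -0.009, -0.071]), 'grip_force': 0.0, 'finger_gap': 0.08522318306722267}
```

View pics/top0.png

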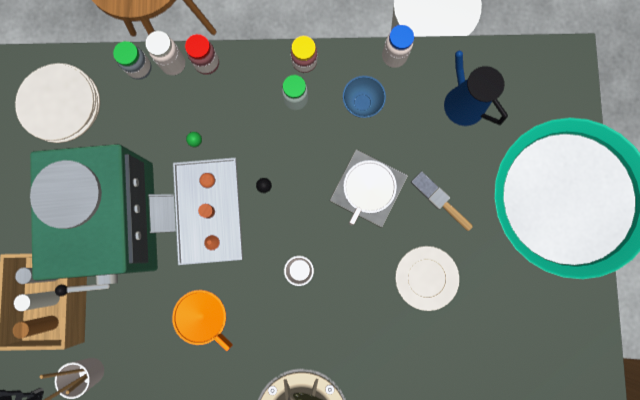

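View pics/scene0.png

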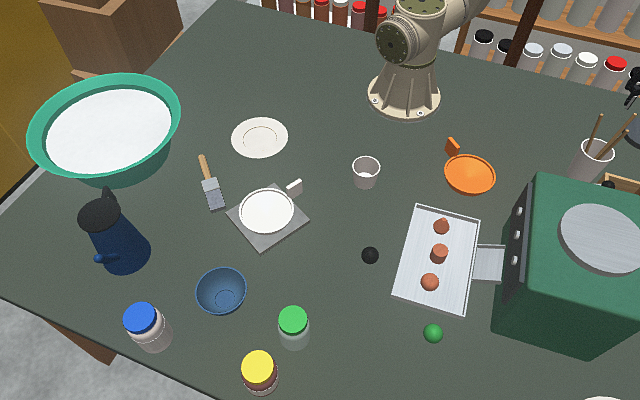

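The tray holds three terracotta shapes, at scene (430,281), (439,253) and (441,226), which are top (207,180), (206,211) and (212,243). The black ball (370,255) and green ball (433,333) are excluded by colour. The white dish is at (267,211) and the orange one is a decoy. I'll enlarge the tray to pick out the ball.

```bash
python3 - <<'E'
import cv2,numpy as np
a=cv2.imread("pics/scene0.png")[205:305,395:485];b=cv2.imread("pics/top0.png")[160:260,170:245]
cv2.imwrite("pics/crop.png",np.hstack([cv2.resize(i,None,fx=4.5,fy=4.5,interpolation=cv2.INTER_CUBIC) for i in(a,b)]))
E
```

```text
(no output)
```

View pics/crop.png

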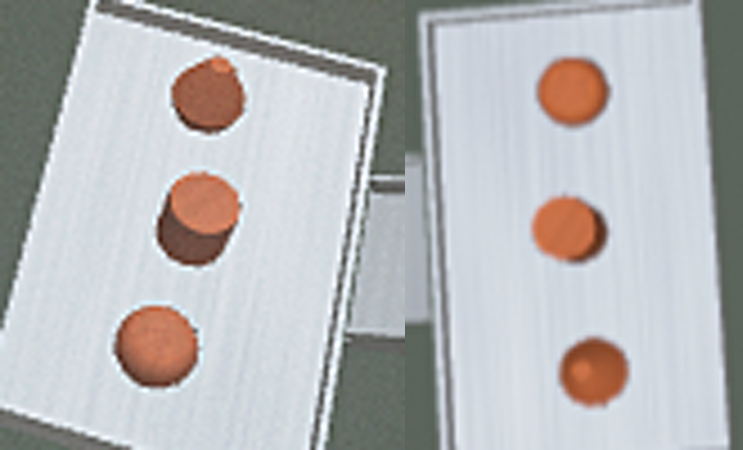

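The ball is the shape at scene (430,281) / top (207,180). The middle one is the barrel and the pointed one is the drop. Next I'll get precise positions for the ball, dish, fin and tile.

```bash
python3 - <<'E'
from h import *
np.set_printoptions(precision=4,suppress=True)
for n,uv0,du in(("top",(207,180),(370,186)),("scene",(430,281),(267,211))):
    c=cams.read_camera(n);im=c["pixels"].astype(int)
    yy,xx=np.mgrid[:400,:640]
    m=(im[...,0]>im[...,2]+40)&(np.hypot(xx-uv0[0],yy-uv0[1])<14)
    print("ball",ray(c,(xx[m].mean(),yy[m].mean()),.024)[:2],m.sum())
    for t in("dish","tile","fin"):
        for r in spotter.cut_out(t,n)[:3]:
            if np.hypot(*(np.array(r["uv"])-du))>45: continue
            g=r["region"].astype(np.uint8); k=max(cv2.findContours(g,0,1)[0],key=cv2.contourArea)
            if t=="tile":
                pts=np.array([ray(c,p[0],.015)[:2] for p in k],np.float32); print(t,round(r["conf"],2),cv2.minAreaRect(pts))
            else:
                pts=np.array([ray(c,p[0],.035)[:2] for p in k],np.float32); print(t,round(r["conf"],2),r["uv"],g.sum(),cv2.minAreaRect(pts))
                op=cv2.morphologyEx(g,cv2.MORPH_OPEN,np.ones((15,15)));k=max(cv2.findContours(op,0,1)[0],key=cv2.contourArea,default=None)
                if k is not None:
                    pts=np.array([ray(c,p[0],.035)[:2] for p in k],np.float32);print("  disc",cv2.fitEllipse(pts))
    for t,z in(("dish",.015),("fin",.057),("tile",0.)):
        for r in spotter.landmark_of(t,n):
            p=ray(c,r["uv"],z)[:2]
            if p[1]<-.05: print("lm",t,r["conf"],p)
    x0,y0=du
    cv2.imwrite(f"pics/d_{n}.png",cv2.resize(c["pixels"][y0-45:y0+45,x0-50:x0+50,::-1],None,fx=4,fy=4,interpolation=cv2.INTER_CUBIC))
a,b=cv2.imread("pics/d_top.png"),cv2.imread("pics/d_scene.png");cv2.imwrite("pics/d.png",np.hstack([a,b]))
E
```

```text
ball [0.5916 0.2296] 181
dish 0.83 [369.6, 188.5] 2348 ((0.5525936484336853, -0.184238463640213), (0.1605771780014038, 0.13124246895313263), 5.7676496505737305)
  disc ((0.5651323199272156, -0.1822391301393509), (0.12829309701919556, 0.13477583229541779), 58.82577133178711)
tile 0.83 ((0.5850333571434021, -0.14554628729820251), (0.06814952939748764, 0.1520826369524002), 62.528045654296875)
fin 0.55 [369.3, 188.2] 2312 ((0.5548588037490845, -0.18451467156410217), (0.15405282378196716, 0.13242249190807343), 7.792630195617676)
  disc ((0.5652193427085876, -0.18299062550067902), (0.12953393161296844, 0.13291719555854797), 85.43048858642578)
lm dish 0.66 [ 0.5739 -0.1874]
lm fin 0.84 [ 0.4947 -0.1355]
ball [0.5882 0.2312] 258
dish 0.63 [270.2, 207.7] 2274 ((0.5477441549301147, -0.164637491106987), (0.1386622041463852, 0.17292450368404388), 41.855648040771484)
  disc ((0.5597711801528931, -0.18034091591835022), (0.13053134083747864, 0.13693498075008392), 83.42182922363281)
tile 0.78 ((0.5669628381729126, -0.17772707343101501), (0.1559877246618271, 0.1511330008506775), 61.655704498291016)
fin 0.55 [267.8, 207.3] 2232 ((0.548688530921936, -0.16583609580993652), (0.13747020065784454, 0.17139852046966553), 40.60343933105469)
  disc ((0.5605478882789612, -0.18112431466579437), (0.12970328330993652, 0.1342458873987198), 97.51091766357422)
lm dish 0.77 [ 0.5726 -0.1722]
lm fin 0.75 [ 0.4898 -0.1381]
lm fin 0.46 [ 0.3739 -0.2952]
```

View pics/d.png

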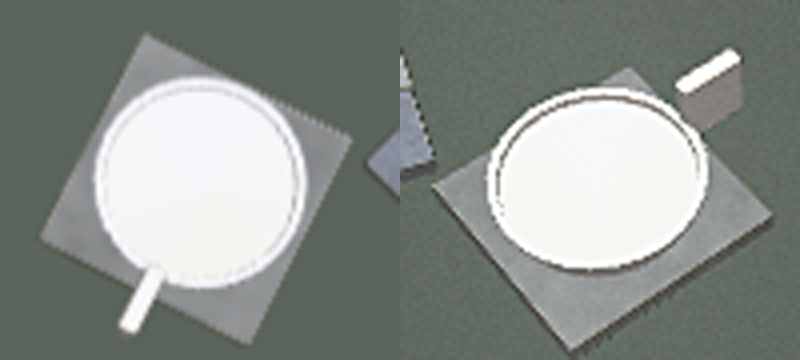

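The top view (d.png, left) shows the white dish on its grey tile. The fin's top runs from about (359,208) to (352,223) in full-frame pixels, parallel to the tile's edges. I'm moving above the ball, going around the press.

jog_arm:
  increments:
    - [[0,0,-0.0933,0,0,-0.0337,60],[0,0,-0.0933,0,0,-0.0337,60],[0,0,-0.0933,0,0,-0.0337,60],[-0.07,-0.1337,0,0,0,0,60],[-0.07,-0.1337,0,0,0,0,60],[-0.07,-0.1337,0,0,0,0,60],[-0.07,-0.1337,0,0,0,0,60],[-0.07,-0.1337,0,0,0,0,60],[-0.07,-0.1337,0,0,0,0,60],[-0.07,-0.1337,0,0,0,0,60],[-0.07,-0.1337,0,0,0,0,60],[-0.1422,-0.045,0,0,0,0,60],[-0.1422,-0.045,0,0,0,0,60],[-0.1422,-0.045,0,0,0,0,60],[-0.1422,-0.045,0,0,0,0,60],[-0.1422,-0.045,0,0,0,0,60],[-0.1422,-0.045,0,0,0,0,60],[-0.1422,-0.045,0,0,0,0,60],[-0.1422,-0.045,0,0,0,0,60],[0,0,0,0,0,0,60]]
  force: 25

```text
clock: 4.0
tcp_pos: [0.5935, 0.2282, 0.2987]
orientation: [-0.0, -0.033, 0.999, -0.0]
wrist_force: [-0.0, -0.3, -0.3]
finger_gap: 0.0653
grip_force: 0.0
```

```bash
cat >> h.py <<'E'
def goto(p,ydeg,N):
    "tool-frame shift/turn per row (units) for straight move, turn done separately"
    s=env.get_state();M=rot(s["orientation"]);d=M.T@(np.array(p)-s["tcp_pos"])/.25/N
    y=np.degrees(np.arctan2(M[1,1],M[0,1]));print("tcp",s["tcp_pos"].round(4),"yang",y.round(2),"z",M[:,2].round(4),"gap",s["finger_gap"].round(4),"t",s["clock"])
    print("shift/row",d.round(4),"N",N,"turn total units (tool z)",round(-(ydeg-y)/180,4))
E
python3 - <<'E'
from h import *
c=cams.read_camera("top")
a,b=ray(c,(358.7,208.5),.075),ray(c,(352.5,223.5),.075);d=b-a;print(a,b,np.degrees(np.arctan2(d[1],d[0])))
for t in (("ball_center",),):
  for n in("scene","top"):
    c=cams.read_camera(n)
    for r in spotter.landmark_of("ball_center",n)[:2]:print(n,r["conf"],ray(c,r["uv"],.024)[:2])
save("above",cams.read_camera("scene"))
goto([.590,.230,.06],94,8)
E
```

```text
[ 0.50715621 -0.15025757  0.075     ] [ 0.47105378 -0.13436163  0.075     ] 156.23605058932225
scene 0.82 [0.5821303  0.08320902]
scene 0.79 [0.58912396 0.23156053]
top 0.74 [0.57833763 0.085142  ]
top 0.72 [ 0.35732584 -0.00935249]Traceback (most recent call last):
  File "<stdin>", line 9, in <module>
  File "h.py", line 16, in goto
    y=np.degrees(np.arctan2(M[1,1],M[0,1]));print("tcp",s["tcp_pos"].round(4),"yang",y.round(2),"z",M[:,2].round(4),"gap",s["finger_gap"].round(4),"t",s["clock"])
                                                                                                                          ^^^^^^^^^^^^^^^^^^^^^
AttributeError: 'float' object has no attribute 'round'
```

jog_arm:
  increments:
    - [[0.0136,0.008,0.119,0,0,0,60],[0,0,0.119,0,0,0,60],[0,0,0.119,0,0,0,60],[0,0,0.119,0,0,0,60],[0,0,0.119,0,0,0,60],[0,0,0.119,0,0,0,60],[0,0,0.119,0,0,0,60],[0,0,0.119,0,0,0,60],[0,0,0,0,0,0,60]]

```text
clock: 5.2
tcp_pos: [0.582, 0.2314, 0.0598]
orientation: [-0.004, -0.035, 0.999, -0.001]
wrist_force: [-0.3, 1.0, 0.0]
finger_gap: 0.0654
grip_force: 0.0
```

```bash
sed -i 's/s\["finger_gap"\].round(4)/s["finger_gap"]/' h.py; python3 - <<'E'
from h import *
c=cams.read_camera("scene")
cv2.imwrite("pics/near.png",cv2.resize(c["pixels"][190:330,350:520,::-1],None,fx=4,fy=4,interpolation=cv2.INTER_CUBIC))
goto([.590,.230,.006],94,5)
E
```

```text
tcp [0.5837 0.2318 0.0623] yang 94.0 z [-3.8e-03 -8.0e-04 -1.0e+00] gap 0.06539159411606464 t 5.25
shift/row [-0.0051 -0.0018  0.045 ] N 5 turn total units (tool z) -0.0
```

View pics/near.png

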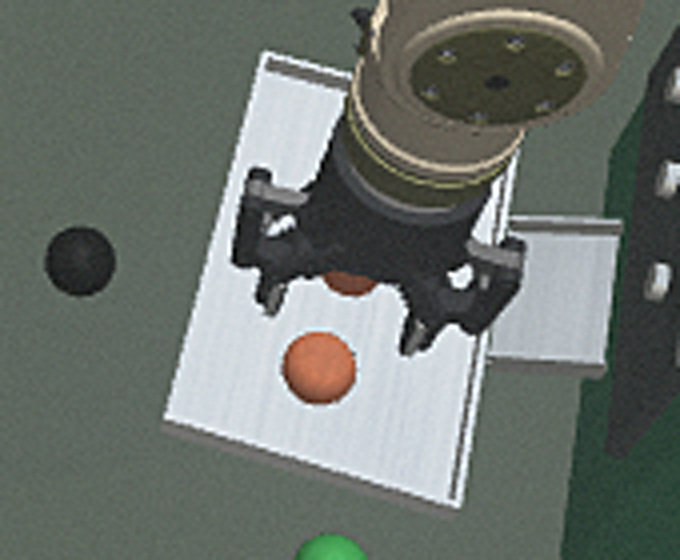

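The fingers straddle the ball (crop (320,368)), with the barrel just behind. The arm is still settling, so I'll let it settle before descending.

jog_arm:
  increments:
    - [[0,0,0,0,0,0,60],[0,0,0,0,0,0,60],[0,0,0,0,0,0,60]]

```text
clock: 5.55
tcp_pos: [0.5873, 0.2321, 0.0654]
orientation: [0.002, -0.034, 0.999, 0.0]
wrist_force: [-0.0, -0.5, -0.4]
finger_gap: 0.0655
grip_force: 0.0
```

```bash
python3 - <<'E'
from h import *
goto([.590,.230,.006],94,5)
c=cams.read_camera("scene");print(proj(c,[.590,.230,.024]))
E
```

```text
tcp [0.5873 0.2321 0.0654] yang 93.95 z [ 3.3e-03  9.0e-04 -1.0e+00] gap 0.06551492807986006 t 5.55
shift/row [-0.0019 -0.0019  0.0475] N 5 turn total units (tool z) -0.0003
[np.float64(428.70399598664085), np.float64(281.98644645227364)]
```

jog_arm:
  increments:
    - [[-0.008,-0.008,0.03,0,0,0,60],[0,0,0.03,0,0,0,60],[0,0,0.03,0,0,0,60],[0,0,0.03,0,0,0,60],[0,0,0.03,0,0,0,60],[0,0,0.03,0,0,0,60],[0,0,0.02,0,0,0,60],[0,0,0,0,0,0,60],[0,0,0,0,0,0,60],[0,0,0,0,0,0,60]]

```text
clock: 6.6
tcp_pos: [0.5885, 0.23, 0.0137]
orientation: [0.0, -0.034, 0.999, 0.0]
wrist_force: [0.2, 0.1, 0.8]
finger_gap: 0.0649
grip_force: 0.0
```

```bash
python3 - <<'E'
from h import *
goto([.590,.230,.007],94,2)
for n,uv0 in(("top",(207,180)),("scene",(430,281))):
    c=cams.read_camera(n);im=c["pixels"].astype(int);yy,xx=np.mgrid[:400,:640]
    m=(im[...,0]>im[...,2]+40)&(np.hypot(xx-uv0[0],yy-uv0[1])<12)
    print(n,m.sum(),m.sum() and ray(c,(xx[m].mean(),yy[m].mean()),.024)[:2])
E
```

```text
tcp [0.5885 0.23   0.0137] yang 93.94 z [ 8.e-04  3.e-04 -1.e+00] gap 0.06491916558333537 t 6.6
shift/row [-0.0029 -0.0002  0.0134] N 2 turn total units (tool z) -0.0003
top 42 [0.57995508 0.22471607]
scene 260 [0.58820795 0.23108944]
```

jog_arm:
  increments:
    - [[0,0,0.014,0,0,0,60],[0,0,0.014,0,0,0,60],[0,0,0,0,0,0,80],[0,0,0,0,0,0,110],[0,0,0,0,0,0,140],[0,0,0,0,0,0,180],[0,0,0,0,0,0,180],[0,0,0,0,0,0,180],[0,0,0,0,0,0,180]]
  force: 30

```text
clock: 7.6
tcp_pos: [0.5883, 0.23, 0.0064]
orientation: [0.0, -0.034, 0.999, 0.0]
wrist_force: [-0.7, 1.9, 1.6]
finger_gap: 0.0378
grip_force: 30.0
```

Holding at a 37.8 mm gap. Lifting slowly.

jog_arm:
  increments:
    - [[0,0,-0.01,0,0,0,200],[0,0,-0.02,0,0,0,200],[0,0,-0.04,0,0,0,200],[0,0,-0.06,0,0,0,200],[0,0,-0.08,0,0,0,200],[0,0,-0.08,0,0,0,200],[0,0,-0.08,0,0,0,200],[0,0,-0.08,0,0,0,200],[0,0,-0.08,0,0,0,200],[0,0,-0.06,0,0,0,200],[0,0,-0.02,0,0,0,200],[0,0,0,0,0,0,200]]

```text
clock: 8.8
tcp_pos: [0.5888, 0.23, 0.1601]
orientation: [0.001, -0.034, 0.999, 0.0]
wrist_force: [0.4, 0.5, -0.2]
finger_gap: 0.0382
grip_force: 30.2
```

```bash
python3 - <<'E'
from h import *
goto([.564,-.181,.16],61.5,20)
c=cams.read_camera("scene")
cv2.imwrite("pics/lift.png",cv2.resize(c["pixels"][170:310,350:520,::-1],None,fx=4,fy=4,interpolation=cv2.INTER_CUBIC))
E
```

```text
tcp [0.5888 0.23   0.1601] yang 93.94 z [ 2.2e-03  6.0e-04 -1.0e+00] gap 0.03815951648003766 t 8.8
shift/row [ 0.0106 -0.0817 -0.    ] N 20 turn total units (tool z) 0.1802
```

View pics/lift.png

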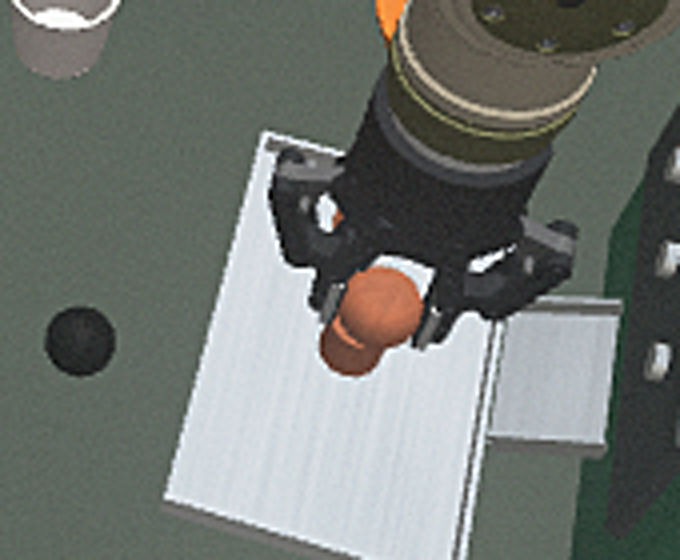

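The ball is up between the pads, at crop (383,305). Carrying it over the dish.

jog_arm:
  increments:
    - [[0.0106,-0.03,0,0,0,0,200],[0.0106,-0.06,0,0,0,0,200],[0.0106,-0.09,0,0,0,0,200],[0.0106,-0.09,0,0,0,0,200],[0.0106,-0.09,0,0,0,0,200],[0.0106,-0.09,0,0,0,0,200],[0.0106,-0.09,0,0,0,0,200],[0.0106,-0.09,0,0,0,0,200],[0.0106,-0.09,0,0,0,0,200],[0.0106,-0.09,0,0,0,0,200],[0.0106,-0.09,0,0,0,0,200],[0.0106,-0.09,0,0,0,0,200],[0.0106,-0.09,0,0,0,0,200],[0.0106,-0.09,0,0,0,0,200],[0.0106,-0.09,0,0,0,0,200],[0.0106,-0.09,0,0,0,0,200],[0.0106,-0.09,0,0,0,0,200],[0.0106,-0.09,0,0,0,0,200],[0.0106,-0.07,0,0,0,0,200],[0.0106,-0.034,0,0,0,0,200]]

```text
clock: 10.85
tcp_pos: [0.5625, -0.1833, 0.1582]
orientation: [-0.0, -0.033, 0.999, 0.0]
wrist_force: [-0.4, -0.8, 0.9]
finger_gap: 0.0381
grip_force: 30.3
```

jog_arm:
  increments:
    - [[0,0,0,0,0,0.0225,200],[0,0,0,0,0,0.0225,200],[0,0,0,0,0,0.0225,200],[0,0,0,0,0,0.0225,200],[0,0,0,0,0,0.0225,200],[0,0,0,0,0,0.0225,200],[0,0,0,0,0,0.0225,200],[0,0,0,0,0,0.0225,200],[0,0,0,0,0,0,200],[0,0,0,0,0,0,200]]

```text
clock: 11.85
tcp_pos: [0.5631, -0.1811, 0.1586]
orientation: [-0.0, 0.245, 0.97, 0.0]
wrist_force: [0.7, -0.4, -0.4]
finger_gap: 0.0383
grip_force: 30.3
```

```bash
python3 - <<'E'
from h import *
goto([.564,-.181,.06],61.5,8)
E
```

```text
tcp [ 0.5631 -0.1811  0.1586] yang 61.65 z [-4.e-04  4.e-04 -1.e+00] gap 0.038299232113442175 t 11.85
shift/row [-0.0004  0.0002  0.0493] N 8 turn total units (tool z) 0.0009
```

jog_arm:
  increments:
    - [[0,0,0.03,0,0,0,200],[0,0,0.06,0,0,0,200],[0,0,0.06,0,0,0,200],[0,0,0.06,0,0,0,200],[0,0,0.06,0,0,0,200],[0,0,0.06,0,0,0,200],[0,0,0.06,0,0,0,200],[0,0,0.05,0,0,0,200],[0,0,0.03,0,0,0,200],[0,0,0.02,0,0,0,200],[0,0,0,0,0,0,200],[0,0,0,0,0,0,200],[0,0,0,0,0,0,200],[0,0,0,0,0,0,200]]

```text
clock: 13.25
tcp_pos: [0.5639, -0.1815, 0.0369]
orientation: [0.001, 0.246, 0.969, -0.0]
wrist_force: [0.4, 0.6, -0.3]
finger_gap: 0.0384
grip_force: 30.3
```

jog_arm:
  increments:
    - [[0,0,0.008,0,0,0,200],[0,0,0,0,0,0,200],[0,0,0,0,0,0,130],[0,0,0,0,0,0,115],[0,0,0,0,0,0,100],[0,0,0,0,0,0,80],[0,0,0,0,0,0,70],[0,0,0,0,0,0,70],[0,0,0,0,0,0,70],[0,0,0,0,0,0,70],[0,0,0,0,0,0,70],[0,0,0,0,0,0,70],[0,0,0,0,0,0,70]]

```text
clock: 14.55
tcp_pos: [0.5634, -0.1813, 0.0342]
orientation: [-0.0, 0.246, 0.969, 0.0]
wrist_force: [0.8, -0.1, -0.5]
finger_gap: 0.0619
grip_force: 0.0
```

jog_arm:
  increments:
    - [[0,0,-0.03,0,0,0,70],[0,0,-0.06,0,0,0,70],[0,0,-0.1,0,0,0,70],[0,0,-0.1,0,0,0,70],[0,0,-0.1,0,0,0,70],[0,0,-0.1,0,0,0,70],[0,0,-0.03,0,0,0,70],[-0.04,0,0,0,0,0,70],[0,0,0,0,0,0,70]]

```text
clock: 15.45
tcp_pos: [0.573, -0.1866, 0.1634]
orientation: [0.0, 0.246, 0.969, 0.0]
wrist_force: [0.7, -0.1, -0.1]
finger_gap: 0.0619
grip_force: 0.0
```

```bash
python3 - <<'E'
from h import *
np.set_printoptions(precision=4,suppress=True)
goto([.4867,-.139,.1],61.6,8)
c=cams.read_camera("scene")
for t,z in(("ball_center",.041),("fin",.057),("dish",.015)):
    for n in("scene","top"):
        c=cams.read_camera(n)
        for r in spotter.landmark_of(t,n)[:4]:
            p=ray(c,r["uv"],z)[:2]
            if p[1]<-.07:print(n,t,r["conf"],r["uv"],p)
    if n=="scene":pass
c=cams.read_camera("scene");cv2.imwrite("pics/placed.png",cv2.resize(c["pixels"][130:270,190:360,::-1],None,fx=4,fy=4,interpolation=cv2.INTER_CUBIC))
E
```

```text
tcp [ 0.573  -0.1866  0.1634] yang 61.53 z [ 0.0002 -0.0001 -1.    ] gap 0.061878546108106246 t 15.45
shift/row [0.0493 0.0004 0.0317] N 8 turn total units (tool z) -0.0004
scene ball_center 0.47 [265.1, 207.1] [ 0.5582 -0.1848]
scene fin 0.8 [294.9, 186.0] [ 0.483  -0.1395]
scene dish 0.59 [268.9, 215.2] [ 0.5608 -0.1759]
```

View pics/placed.png

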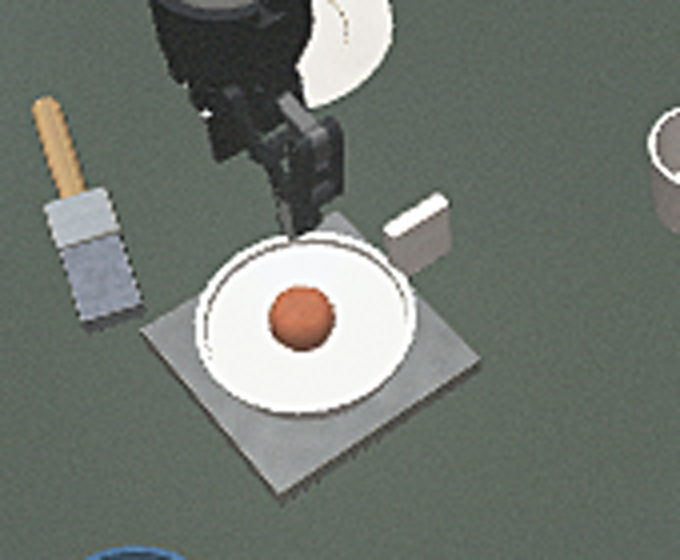

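The ball rests mid-dish at crop (302,317). The fin's top face runs from about crop (391,233) to (443,200).

```bash
python3 - <<'E'
from h import *
c=cams.read_camera("scene")
f=lambda u,v,z:ray(c,(190+u/4-.4,130+v/4-.4),z)[:2].round(4)
a,b=f(391,233,.075),f(443,200,.075)
print("ball",f(302,317,.041),"fin ends",a,b,"mid",(a+b)/2,np.degrees(np.arctan2(*(b-a)[::-1])))
# fin top white face by brightness
g=cv2.cvtColor(c["pixels"],cv2.COLOR_RGB2GRAY)[175:197,284:305]
k=max(cv2.findContours((g>205).astype(np.uint8),0,1)[0],key=cv2.contourArea)
pts=np.array([ray(c,p[0]+[284,175],.075)[:2] for p in k],np.float32);print(cv2.minAreaRect(pts))
# top: dish white disc
E
```

```text
ball [ 0.5628 -0.1825] fin ends [ 0.5075 -0.1473] [ 0.4725 -0.129 ] mid [ 0.49    -0.13815] 152.39686030665186
((0.48974502086639404, -0.1391924023628235), (0.009897041134536266, 0.041034258902072906), 60.851646423339844)
```

jog_arm:
  increments:
    - [[0.034,0.0084,0,0,0,0,70],[0.06,0,0,0,0,0,70],[0.06,0,0,0,0,0,70],[0.06,0,0,0,0,0,70],[0.06,0,0,0,0,0,70],[0.06,0,0,0,0,0,70],[0.06,0,0,0,0,0,70],[0,0,0.03,0,0,0,70],[0,0,0.06,0,0,0,70],[0,0,0.06,0,0,0,70],[0,0,0.06,0,0,0,70],[0,0,0.03,0,0,0,70],[0,0,0,0,0,0,70],[0,0,0,0,0,0,70],[0,0,0,0,0,0,70]]

```text
clock: 17.7
tcp_pos: [0.4872, -0.1376, 0.1049]
orientation: [0.001, 0.246, 0.969, -0.0]
wrist_force: [0.4, 0.2, -0.0]
finger_gap: 0.0619
grip_force: 0.0
```

```bash
python3 - <<'E'
from h import *
goto([.4875,-.1378,.037],61.6,10)
E
```

```text
tcp [ 0.4872 -0.1376  0.1049] yang 61.54 z [ 1.2e-03 -4.0e-04 -1.0e+00] gap 0.06189629807787851 t 17.7
shift/row [-0.0001 -0.      0.0272] N 10 turn total units (tool z) -0.0003
```

jog_arm:
  increments:
    - [[0,0,0.03,0,0,0,70],[0,0,0.04,0,0,0,70],[0,0,0.04,0,0,0,70],[0,0,0.04,0,0,0,70],[0,0,0.04,0,0,0,70],[0,0,0.04,0,0,0,70],[0,0,0.03,0,0,0,70],[0,0,0.012,0,0,0,70],[0,0,0,0,0,0,100],[0,0,0,0,0,0,130],[0,0,0,0,0,0,160],[0,0,0,0,0,0,180]]
  force: 30

```text
clock: 18.9
tcp_pos: [0.487, -0.1374, 0.0367]
orientation: [0.0, 0.246, 0.969, -0.0]
wrist_force: [-0.4, 0.1, -0.3]
finger_gap: 0.0253
grip_force: 0.0
```

```bash
python3 - <<'E'
from h import *
goto([.4875,-.1378,.037],61.6,1)
c=cams.read_camera("scene");cv2.imwrite("pics/fin.png",cv2.resize(c["pixels"][130:250,220:340,::-1],None,fx=4,fy=4,interpolation=cv2.INTER_CUBIC))
E
```

```text
tcp [ 0.487  -0.1374  0.0367] yang 61.55 z [ 9.e-04 -3.e-04 -1.e+00] gap 0.02529255082425065 t 18.9
shift/row [-0.0026 -0.0002 -0.0012] N 1 turn total units (tool z) -0.0003
```

View pics/fin.png

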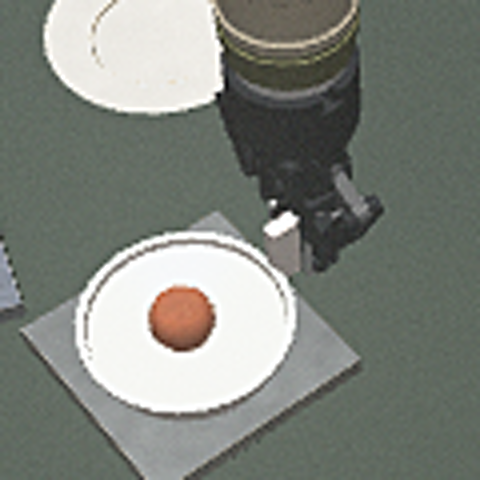

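The fin (crop (283,245)) sits between the pads and the ball (182,318) is centred. Closing slowly, then firmly.

jog_arm:
  increments:
    - [[0,0,0,0,0,0,195],[0,0,0,0,0,0,205],[0,0,0,0,0,0,215],[0,0,0,0,0,0,225],[0,0,0,0,0,0,255],[0,0,0,0,0,0,255],[0,0,0,0,0,0,255],[0,0,0,0,0,0,255]]
  force: 70

```text
clock: 19.75
tcp_pos: [0.4866, -0.1375, 0.0364]
orientation: [0.0, 0.246, 0.969, -0.0]
wrist_force: [-2.7, -1.4, 5.5]
finger_gap: 0.011
grip_force: 68.5
```

jog_arm:
  increments:
    - [[0,0,-0.004,0,0,0,255],[0,0,-0.006,0,0,0,255],[0,0,-0.01,0,0,0,255],[0,0,-0.015,0,0,0,255],[0,0,-0.015,0,0,0,255],[0,0,-0.01,0,0,0,255],[0,0,-0.006,0,0,0,255],[0,0,-0.002,0,0,0,255],[0,0,0,0,0,0,255],[0,0,0,0,0,0,255]]
  force: 70

```text
clock: 20.75
tcp_pos: [0.4865, -0.1372, 0.0532]
orientation: [-0.0, 0.246, 0.969, 0.0]
wrist_force: [-1.3, -0.8, -3.7]
finger_gap: 0.011
grip_force: 68.0
```

```bash
python3 - <<'E'
from h import *
goto([.4866,-.1375,.142],61.6,1);s=env.get_state();print(s["wrist_force"],s["ft_torque"])
c=cams.read_camera("scene");cv2.imwrite("pics/up.png",cv2.resize(c["pixels"][130:250,220:340,::-1],None,fx=5,fy=5,interpolation=cv2.INTER_CUBIC))
E
```

```text
tcp [ 0.4865 -0.1372  0.0532] yang 61.54 z [-1.e-04  2.e-04 -1.e+00] gap 0.010988151438374873 t 20.75
shift/row [-0.0008 -0.0007 -0.3553] N 1 turn total units (tool z) -0.0003
[-1.30441491 -0.81321028 -3.74094913] [ 0.15202585  0.21333009 -0.00221735]
```

View pics/up.png

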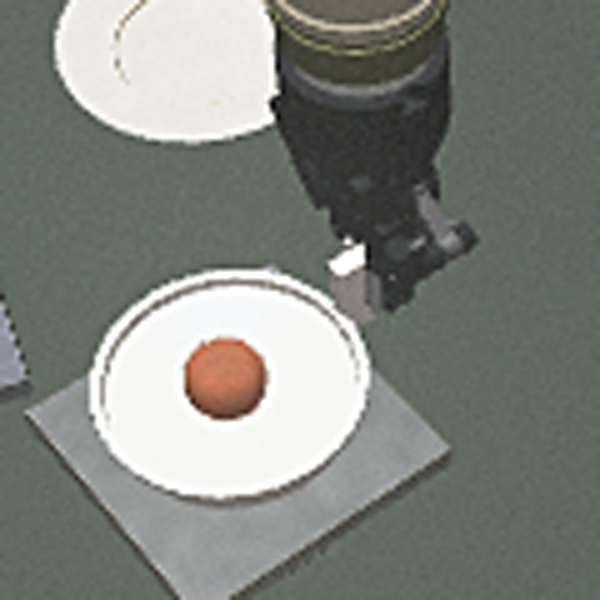

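The plate is clear of the tile, level, and the ball is centred at crop (225,378). The wrist force of about 3.7 N matches plate plus ball. Lifting the rest of the way.

jog_arm:
  increments:
    - [[0,0,-0.005,0,0,0,255],[0,0,-0.01,0,0,0,255],[0,0,-0.016,0,0,0,255],[0,0,-0.022,0,0,0,255],[0,0,-0.025,0,0,0,255],[0,0,-0.025,0,0,0,255],[0,0,-0.025,0,0,0,255],[0,0,-0.025,0,0,0,255],[0,0,-0.025,0,0,0,255],[0,0,-0.025,0,0,0,255],[0,0,-0.025,0,0,0,255],[0,0,-0.025,0,0,0,255],[0,0,-0.025,0,0,0,255],[0,0,-0.022,0,0,0,255],[0,0,-0.02,0,0,0,255],[0,0,-0.015,0,0,0,255],[0,0,-0.01,0,0,0,255],[0,0,-0.006,0,0,0,255],[0,0,-0.004,0,0,0,255],[0,0,0,0,0,0,255]]

```text
clock: 22.8
tcp_pos: [0.4865, -0.1373, 0.1419]
orientation: [-0.0, 0.246, 0.969, 0.0]
wrist_force: [-0.3, -0.5, -3.8]
finger_gap: 0.0112
grip_force: 68.0
```

```bash
python3 - <<'E'
from h import *
goto([.4866,-.1375,.142],61.6,1);s=env.get_state();print(s["wrist_force"],s["ft_torque"],s["joint_pos"])
E
```

```text
tcp [ 0.4865 -0.1373  0.1419] yang 61.54 z [-1.e-04  2.e-04 -1.e+00] gap 0.011233044888325666 t 22.8
shift/row [-0.0007 -0.0007 -0.0002] N 1 turn total units (tool z) -0.0003
[-0.30550592 -0.47205337 -3.84393693] [0.07719997 0.22357185 0.02528806] [-4.33963301e-01  2.26553427e-01 -2.94964092e-01  1.04945612e+00
  8.95835011e-05  6.27232578e-02]
```

jog_arm:
  increments:
    - [[0,-0.00307,0,0,0,-0.00278,255],[-5e-05,-0.00614,0,0,0,-0.00556,255],[-0.00012,-0.00921,0,0,0,-0.00833,255],[-0.00021,-0.01228,0,0,0,-0.01111,255],[-0.00021,-0.01228,0,0,0,-0.01111,255],[-0.00021,-0.01228,0,0,0,-0.01111,255],[-0.00021,-0.01228,0,0,0,-0.01111,255],[-0.00021,-0.01228,0,0,0,-0.01111,255],[-0.00021,-0.01228,0,0,0,-0.01111,255],[-0.00021,-0.01228,0,0,0,-0.01111,255],[-0.00021,-0.01228,0,0,0,-0.01111,255],[-0.00021,-0.01228,0,0,0,-0.01111,255],[-0.00021,-0.01228,0,0,0,-0.01111,255],[-0.00021,-0.01228,0,0,0,-0.01111,255],[-0.00021,-0.01228,0,0,0,-0.01111,255],[-0.00021,-0.01228,0,0,0,-0.01111,255],[-0.00021,-0.01228,0,0,0,-0.01111,255],[-0.00021,-0.01228,0,0,0,-0.00833,255],[-0.00012,-0.00921,0,0,0,-0.00833,255],[-5e-05,-0.00614,0,0,0,-0.00556,255]]

```text
clock: 24.8
tcp_pos: [0.4765, -0.1903, 0.1419]
orientation: [-0.0, -0.058, 0.998, -0.0]
wrist_force: [0.3, 0.1, -3.7]
finger_gap: 0.0111
grip_force: 68.1
```

```bash
python3 - <<'E'
from h import *
goto([.522,-.258,.142],151.5,1);s=env.get_state();M=rot(s["orientation"]);print("dish centre est",s["tcp_pos"]-.088*M[:,0])
E
```

```text
tcp [ 0.4765 -0.1903  0.1419] yang 96.62 z [-1.e-04 -1.e-04 -1.e+00] gap 0.011121715868475095 t 24.8
shift/row [-0.1496 -0.2901 -0.0004] N 1 turn total units (tool z) -0.3049
dish centre est [ 0.56391015 -0.18012895  0.14189607]
```

jog_arm:
  increments:
    - [[0,-0.00307,0,0,0,-0.00278,255],[-5e-05,-0.00614,0,0,0,-0.00556,255],[-0.00012,-0.00921,0,0,0,-0.00833,255],[-0.00021,-0.01228,0,0,0,-0.01111,255],[-0.00021,-0.01228,0,0,0,-0.01111,255],[-0.00021,-0.01228,0,0,0,-0.01111,255],[-0.00021,-0.01228,0,0,0,-0.01111,255],[-0.00021,-0.01228,0,0,0,-0.01111,255],[-0.00021,-0.01228,0,0,0,-0.01111,255],[-0.00021,-0.01228,0,0,0,-0.01111,255],[-0.00021,-0.01228,0,0,0,-0.01111,255],[-0.00021,-0.01228,0,0,0,-0.01111,255],[-0.00021,-0.01228,0,0,0,-0.01111,255],[-0.00021,-0.01228,0,0,0,-0.01111,255],[-0.00021,-0.01228,0,0,0,-0.01111,255],[-0.00021,-0.01228,0,0,0,-0.01111,255],[-0.00021,-0.01228,0,0,0,-0.01111,255],[-0.00021,-0.01228,0,0,0,-0.01111,255],[-0.00021,-0.01228,0,0,0,-0.01111,255],[-0.00021,-0.01228,0,0,0,-0.01111,255]]

```text
clock: 26.8
tcp_pos: [0.5004, -0.2409, 0.142]
orientation: [0.0, -0.372, 0.928, -0.0]
wrist_force: [-0.1, -0.2, -3.7]
finger_gap: 0.0113
grip_force: 68.1
```

jog_arm:
  increments:
    - [[-0.00021,-0.01228,0,0,0,-0.01111,255],[-0.00021,-0.01228,0,0,0,-0.01111,255],[-0.00021,-0.01228,0,0,0,-0.01111,255],[-0.00021,-0.01228,0,0,0,-0.01111,255],[-0.00021,-0.01228,0,0,0,-0.01111,255],[-0.00021,-0.01228,0,0,0,-0.01111,255],[-0.00021,-0.01228,0,0,0,-0.01111,255],[-0.00012,-0.00921,0,0,0,-0.00833,255],[-5e-05,-0.00614,0,0,0,-0.00556,255],[-5e-05,-0.00614,0,0,0,-0.00556,255],[0,0,0,0,0,0,255],[0,0,0,0,0,0,255],[0,0,0,0,0,0,255],[0,0,0,0,0,0,255],[0,0,0,0,0,0,255],[0,0,0,0,0,0,255],[0,0,0,0,0,0,255],[0,0,0,0,0,0,255],[0,0,0,0,0,0,255],[0,0,0,0,0,0,255]]

```text
clock: 28.8
tcp_pos: [0.5214, -0.257, 0.142]
orientation: [0.0, -0.508, 0.861, 0.0]
wrist_force: [0.1, 0.7, -3.0]
finger_gap: 0.0113
grip_force: 68.1
```

```bash
python3 - <<'E'
from h import *
goto([.522,-.258,.142],151.5,1);s=env.get_state();M=rot(s["orientation"]);print("dish centre est",s["tcp_pos"]-.088*M[:,0],s["qvel"].round(4),s["wrist_force"],s["ft_torque"])
c=cams.read_camera("scene");cv2.imwrite("pics/end.png",cv2.resize(c["pixels"][110:270,180:340,::-1],None,fx=3.7,fy=3.7,interpolation=cv2.INTER_CUBIC))
E
```

```text
tcp [ 0.5214 -0.257   0.142 ] yang 151.03 z [ 1.e-04  1.e-04 -1.e+00] gap 0.011263066682801475 t 28.8
shift/row [ 0.0023 -0.0042  0.    ] N 1 turn total units (tool z) -0.0026
dish centre est [ 0.56397856 -0.17998737  0.14201084] [ 0.0025  0.0003 -0.0007 -0.0001 -0.0012  0.0019] [ 0.07834673  0.74577585 -2.96642433] [-0.26512684  0.13788425 -0.00177341]
```

View pics/end.png

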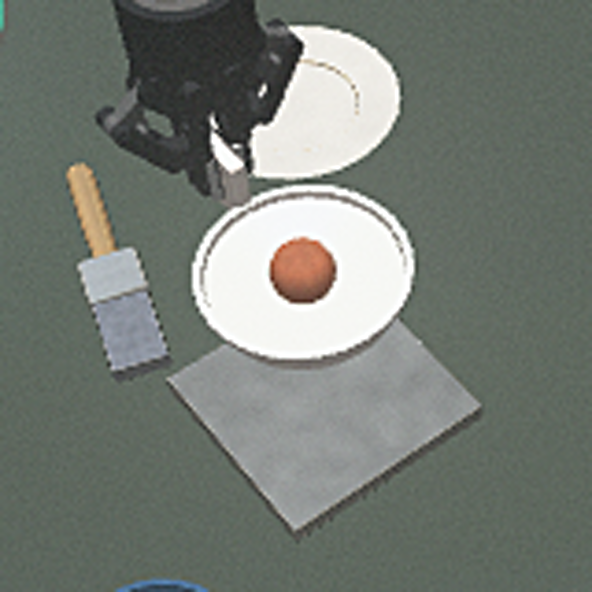

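The plate is in the air, level and turned 89.5°, with the ball at its centre (crop (303,270)). Handing in.

```bash
python3 -c "
from workcell import ticket
print(ticket.hand_in())"
```

```text
the job is handed in; nothing more can be done
None
```

I handed the job in with the ball resting in the middle of the white plate. The arm is holding the plate still by its fin, about 10 cm above the tile and turned about 89.5°. The hand-in returned no verdict.

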